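# Move a row of conditioned cells to the test holder in channel order

### The arm

A 6-joint arm with a two-finger parallel gripper is mounted at the origin on a cart in front of the work surface, level with it; the furniture and walls round the work are solid. World frame = base frame: x ahead of the robot, y to its left, z up, the work surface at z = 0. Lengths are in m, angles in rad, forces in N, time in s.
With the tool pointing down it reaches from about 0.25 to 0.725 m from the base axis. Payload 4 kg.
Tool frame: the origin (TCP) lies at the very end of the fingers, on their centre line; the grasp point (between the pads) lies 19 mm behind it; z points along the fingers, y is the line along which they close (so a half turn about z gives the same grasp; the last joint's range is limited). The gripper opens to 85 mm and grips with 20 to 120 N. Pads are 22 mm wide; open, the fingers measure 114 mm over their backs; the gripper's body (76 mm by 85 mm) begins 54 mm behind the grasp point. The pads swing forward as they close: fully open they stand 13 mm farther back than shut.
Start: joints at [1.284, 0.241, 0.005, 1.335, 0, 1.571], TCP at [0.141, 0.48, 0.231] pointing down, gripper open.
Joint ranges: [-2.72, 2.72], [-1.05, 1.87], [-1.09, 1.28], [-1.99, 2.15], [-1.42, 1.44], [-3.14, 3.14]. Speed limits (rad/s): [2.79, 2.79, 3.14, 3.14, 3.14, 3.14].

### API

Orientations are given as a unit quaternion [x, y, z, w].
In Python, from workcell import bot gives the robot as it stands.
- The arm moves only by the tool carry_out, never from a script. Its argument "increments" is one flat list of numbers, 5 for each row, row after row: the finger opening in cm, from 0 to 8.54, then the shift along the tool's x, y, z in cm, then the turn about the tool's z in rad. A call has exactly 5 rows; each row shifts and turns the commanded pose from where the row before left it, along the tool's axes as they then stand; what a row does not reach is not made up. A row lasts 1/8 s, in which the tool goes at most 62.5 mm and 10.7 degrees, less where a joint would pass 70% of its speed; a pose out of reach is approached as far as the arm can. A call with a gripper value outside its range is refused whole. The fingers move at their own pace and stop on an object; the grip force is fixed at half the most. Time passes only in rows, so rows that do not move let the fingers close, or fill a call up. It gives the time, the measured TCP pose, the force, the opening and the grip force at its end, in the units of the state.
- bot.get_obs(): the state, without advancing time (a new reading comes with each control period).
- bot.camera(name): name is "scene" or "top" or "wrist"; returns a dict with "pixels" (400x640x3 uint8, blue, green, red), "range_z" (400x640 float32, m along the optical axis (not along the pixel's ray), 0 where there is no reading), "mtx" (3x3 intrinsics, pixels), "D" ([k1, k2, p1, p2, k3] as OpenCV has them; the pictures are not rectified), "eye" and "attitude" of the camera in the world. Camera axes: x right, y down, z forward; pixel columns grow to the right and rows downward; lengths in m; the calibration is good to about 2 mm. A picture is of the moment at which its call begins.
- bot.job_done(): hands the job in; it is judged then, once.
Trained networks look in a picture, given as the dict that the camera call returned (one of the last four; its "shot" number tells which), for a name from the list of things; names that differ only in an ending like _2 or _b are one class to them, and where a whole thing is asked for, a point or a joint stands for the part that bears it (a point fixed in the world has none). Each returns a list of dicts, best first, with "p" (0 to 1); they miss things now and then, are a little off and sometimes report something else, mostly with a low value. They report only what shows in the picture. A call takes as long as a camera call.
- bot.find_in(picture, name): "xyz" ([x, y, z] in m, in the coordinates of the camera as it stood for that picture, good to about 4 mm: the middle of the surface that is visible of it).
- bot.regions_of(picture, name): "mask" (400x640 bool, what is visible of it).
- bot.place_of(picture, name): "xyz" ([x, y, z] in m, in the coordinates of the camera as it stood for that picture, good to about 4 mm: a listed point, or the origin of a listed thing).
The state is a dict: "clock": time; "joint_pos": joint angles; "joint_vel": joint speeds; "tau": joint torques, N m; "eef_pos": TCP position; "tool_rot": TCP orientation; "ft_force": force on the tool from outside, world axes, zero at the start; "ft_torque": the same for the moment, N m; "grip_width": finger opening in m; "grasp_force": force on a finger pad.
Only numpy, scipy, OpenCV 4.12 (cv2) and the standard library are available. Lean on these libraries where they do the work, as an engineer would, in place of code of your own. Each camera call takes 0.05 s, during which the arm holds its last target. There are 200 camera calls.

### The job

Move the four cells from the aluminium carrier to the white nests of the test holder and keep them in order: the cell next to the carrier's wire-loop handle goes in the nest next to the screw terminal strip, the next cell in the next nest, and so on along the row. Stand every cell upright, flat on the floor of its nest, never let a cell tip over, and leave the carton and the tape roll where they are.

Things in the scene. Friction and masses are not known exactly. Their poses are not given: they have to be found in the camera images.
- carrier: fixed grey aluminium block, 200 x 54 x 26 mm, with a row of four round pockets (24.5 mm wide, 18 mm deep) on its x axis at x = -69, -23, +23, +69 mm, y = 0, which hold the cells at the start; origin: centre of its underside, on the table, z up. Its handle may be at either end of it
- carrier_handle: the carrier's end plate (11 x 58 x 28 mm) with an upright wire loop and a black grip sleeve (15 mm thick, 38 mm long) across its top, 58 mm high in all; fixed to one end of the carrier, at x = -105.5 or +105.5 mm in the carrier's frame (either, from start to start), y = 0; origin at the centre of its underside. The other end has a plain plate without a loop
- holder: test holder: fixed black base 200 x 64 x 10 mm; four round white cups (nests, made for cells up to 36 mm wide) in a row on its x axis at x = -69, -23, +23, +69 mm, y = 0; origin: centre of its underside, on the table, z up. Each nest is 37 mm wide inside, its flat brass-plated floor 12 mm and its rim 22 mm above the table; top of a seated cell 82 mm. The terminal strip may be at either end of it
- terminal_strip: grey plastic screw terminal strip, 20 x 68 x 25 mm, with two rows of eight brass screws, fixed across one end of the holder, at x = -105.5 or +105.5 mm in the holder's frame (either, from start to start), y = 0; origin at the centre of its underside. The other end has a low plain aluminium foot
- cell_a: one of four identical upright cylindrical lithium cells, green sleeve, 21 mm diameter, 70 mm tall, 0.05 to 0.09 kg; origin at the centre of its flat lower end, z up along the cell (yaw means nothing). At the start it stands in the carrier's pocket at x = -69 mm of the carrier's frame, its lower end 8 mm above the table and 18 mm deep in the pocket
- cell_b: one of four identical upright cylindrical lithium cells, green sleeve, 21 mm diameter, 70 mm tall, 0.05 to 0.09 kg; origin at the centre of its flat lower end, z up along the cell (yaw means nothing). At the start it stands in the carrier's pocket at x = -23 mm of the carrier's frame, its lower end 8 mm above the table and 18 mm deep in the pocket
- cell_c: one of four identical upright cylindrical lithium cells, green sleeve, 21 mm diameter, 70 mm tall, 0.05 to 0.09 kg; origin at the centre of its flat lower end, z up along the cell (yaw means nothing). At the start it stands in the carrier's pocket at x = +23 mm of the carrier's frame, its lower end 8 mm above the table and 18 mm deep in the pocket
- cell_d: one of four identical upright cylindrical lithium cells, green sleeve, 21 mm diameter, 70 mm tall, 0.05 to 0.09 kg; origin at the centre of its flat lower end, z up along the cell (yaw means nothing). At the start it stands in the carrier's pocket at x = +69 mm of the carrier's frame, its lower end 8 mm above the table and 18 mm deep in the pocket
- fuse_carton: bystander: small white carton with a blue band, 40 x 62 x 30 mm, loose, on the table to the right of the racks; origin at the centre of its underside; to be left alone
- kapton_tape: bystander: amber tape roll lying flat, 70 mm across, 20 mm high, loose, to the left of the racks; origin at the centre of its underside; to be left alone

How it is judged:
By the outcome, as a careful person would: the job done as asked, in the order asked, and still so for the second after the job is handed in, with the robot touching nothing.
It also fails if it takes over 80 s, if anything falls off the work surface, if the arm or the gripper's body presses on something with over 40 N, if the wrist force passes 120 N, or if a joint passes its speed limit or range.

## Working session

There is one attempt and no reset: what is moved stays moved. The work goes in short steps, Python scripts to look and compute and a tool call to move; the robot and the scene stay as the last step left them, time stands still between calls to the robot, and variables do not carry over. Pictures are saved under pics/ and viewed, at most 14 in all, crops included, and the job is handed in when it is done.

Besides the shell and the picture viewer there is one more tool, called after "Emit:" as a command line: name --argument value ..., lists and objects as JSON in quotes. carry_out: Moves the arm, as the interface text tells. Its arguments: {"type":"object","properties":{"increments":{"type":"array","items":{"type":"number"}}},"required":["increments"]}

```bash
mkdir -p pics; ls; cat > h.py <<'E'
import numpy as np, cv2
from scipy.spatial.transform import Rotation as R
from workcell import bot
def toW(c,p): 
    return R.from_quat(c["attitude"]).apply(np.atleast_2d(p))+np.array(c["eye"])
def cloud(c,mask):
    v,u=np.nonzero(mask&(c["range_z"]>0)); z=c["range_z"][v,u]
    n=cv2.undistortPoints(np.stack([u,v],1).astype(np.float64)[:,None],c["mtx"],np.array(c["D"]))[:,0]
    return toW(c,np.c_[n*z[:,None],z])
E
python3 - <<'E'
from h import *
np.set_printoptions(precision=4,suppress=True)
print(bot.get_obs())
for n in ["top","scene"]:
    c=bot.camera(n); cv2.imwrite(f"pics/{n}0.png",c["pixels"]); print(n,c["eye"],c["attitude"])
    for k in ["carrier","carrier_handle","holder","terminal_strip","cell_a","fuse_carton","kapton_tape"]:
        for d in bot.place_of(c,k): print(k,round(d["p"],2),toW(c,d["xyz"])[0])
E
```

```text
pics
{'clock': 0.0, 'joint_pos': array([1.284 , 0.2414, 0.0037, 1.3352, 0.    , 1.5708]), 'joint_vel': array([-0.0011,  0.0006, -0.0011,  0.0006, -0.001 ,  0.0024]), 'tau': array([ -0.0003, -37.2321,  25.2406,   0.0169,  -0.    ,  -0.    ]), 'eef_pos': array([0.1412, 0.479 , 0.2304]), 'tool_rot': array([ 0.1429,  0.9897, -0.0011, -0.0002]), 'ft_force': array([0.3328, 0.3772, 0.0638]), 'ft_torque': array([ 0.0298, -0.0474, -0.0002]), 'grasp_force': 0.0, 'grip_width': 0.08515359442623428}
top [0.445  0.2744 1.0299] [-0.6978  0.7154 -0.0272  0.0214]
carrier 0.78 [0.4719 0.1689 0.0004]
carrier_handle 0.66 [0.3708 0.1332 0.0036]
carrier_handle 0.53 [ 0.4207  0.3865 -0.0008]
holder 0.59 [0.5277 0.3588 0.0005]
holder 0.47 [0.4044 0.1454 0.0096]
terminal_strip 0.5 [0.4219 0.386  0.0023]
cell_a 0.6 [0.5412 0.1928 0.0096]
cell_a 0.55 [0.4967 0.1786 0.0101]
cell_a 0.52 [0.4523 0.1597 0.0092]
cell_a 0.42 [0.4074 0.1465 0.007 ]
fuse_carton 0.69 [ 0.4537  0.0308 -0.003 ]
kapton_tape 0.6 [0.5591 0.5075 0.0031]
scene [ 0.1175 -0.326   0.5017] [ 0.8418 -0.2445  0.1348 -0.4619]
carrier 0.55 [ 0.4728  0.1694 -0.0002]
carrier 0.29 [0.558  0.507  0.0008]
carrier 0.17 [ 0.3788  0.1322 -0.0036]
carrier_handle 0.56 [ 0.3751  0.1286 -0.0033]
holder 0.85 [ 0.5254  0.3607 -0.0019]
holder 0.2 [ 0.5584  0.5085 -0.0038]
terminal_strip 0.58 [ 0.4243  0.3856 -0.0024]
cell_a 0.88 [0.4567 0.1629 0.007 ]
cell_a 0.78 [0.4998 0.1768 0.0084]
cell_a 0.69 [0.4105 0.1424 0.0085]
cell_a 0.59 [0.5404 0.1936 0.006 ]
fuse_carton 0.59 [0.4542 0.0289 0.001 ]
kapton_tape 0.7 [ 0.5611  0.5086 -0.0013]
kapton_tape 0.42 [0.4095 0.146  0.0121]
```

View pics/top0.png

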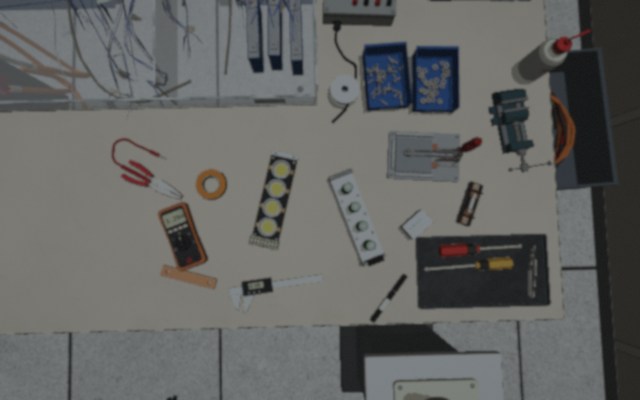

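View pics/scene0.png

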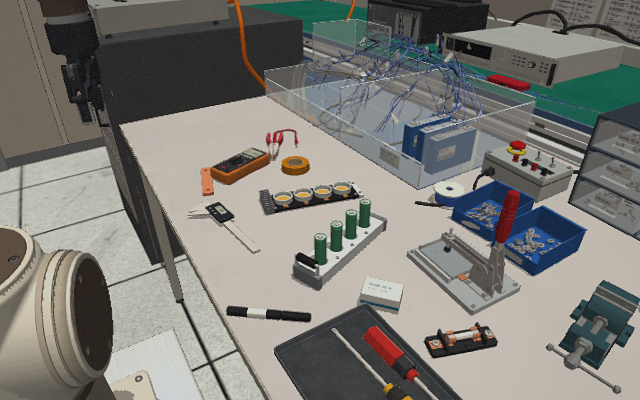

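The handle's black sleeve (top 372,260; scene 309,260) and the terminal strip (top 264,240) are both at the near ends, so the near cell goes in the near nest. Next I refine the positions with depth.

```bash
cat > fit.py <<'E'
from h import *
np.set_printoptions(precision=4,suppress=True)
for n in ["top","scene"]:
    c=bot.camera(n); cen=[]
    for d in bot.regions_of(c,"cell_a"):
        P=cloud(c,d["mask"]); 
        if len(P)<8: continue
        t=P[P[:,2]>np.percentile(P[:,2],98)-.006]; lo,hi=np.percentile(t,2,0),np.percentile(t,98,0)
        print(n,"cell",round(d["p"],2),len(P),len(t),(lo+hi)/2,hi-lo)
    for d in bot.regions_of(c,"holder")[:2]:
        P=cloud(c,d["mask"]); P=P[(P[:,2]<.05)]
        r=cv2.minAreaRect((P[:,:2]*1000).astype(np.float32)); print(n,"holder",round(d["p"],2),len(P),r)
    for d in bot.regions_of(c,"carrier")[:1]:
        P=cloud(c,d["mask"]); P=P[(P[:,2]<.04)]
        r=cv2.minAreaRect((P[:,:2]*1000).astype(np.float32)); print(n,"carrier",round(d["p"],2),len(P),r)
E
python3 fit.py
```

```text
top cell 0.56 92 74 [0.451  0.1628 0.0781] [0.0175 0.0196 0.0052]
top cell 0.44 88 55 [0.409 0.148 0.079] [0.0173 0.0174 0.0061]
top cell 0.41 61 48 [0.4942 0.1792 0.0786] [0.0153 0.0153 0.0052]
top holder 0.78 2216 ((524.0556030273438, 361.6794128417969), (65.84639739990234, 195.3297882080078), 75.95884704589844)
top carrier 0.79 1721 ((473.4037780761719, 168.42367553710938), (200.8036651611328, 59.31554412841797), 20.16006851196289)
scene cell 0.87 346 80 [0.4944 0.1758 0.0769] [0.0188 0.0184 0.0065]
scene cell 0.7 351 89 [0.4514 0.1601 0.0764] [0.0191 0.0191 0.006 ]
scene cell 0.68 362 97 [0.4083 0.1449 0.077 ] [0.0199 0.019  0.0063]
scene cell 0.56 294 68 [0.5374 0.1916 0.0766] [0.018  0.0188 0.0071]
scene holder 0.86 1567 ((527.9697265625, 372.13006591796875), (93.77022552490234, 197.17837524414062), 76.03470611572266)
scene carrier 0.83 1542 ((469.41021728515625, 178.0206298828125), (207.42469787597656, 77.38639831542969), 20.111833572387695)
```

Emit:
carry_out --increments '[8.5,0,0,0,-0.16,8.5,0,0,0,-0.16,8.5,0,0,0,-0.16,8.5,0,0,0,-0.16,8.5,0,0,0,0]'

```text
clock: 1.82
eef_pos: [0.1414, 0.4796, 0.2313]
tool_rot: [-0.175, 0.985, -0.0, -0.0]
ft_force: [-0.2, -0.7, -0.2]
grip_width: 0.0851
grasp_force: 0.0
```

Emit:
carry_out --increments '[8.5,-1.7,-5.1,0,0,8.5,-1.7,-5.1,0,0,8.5,-1.7,-5.1,0,0,8.5,-1.7,-5.1,0,0,8.5,-1.7,-5.1,0,0]'

```text
clock: 2.45
eef_pos: [0.3103, 0.2684, 0.2316]
tool_rot: [-0.174, 0.985, 0.0, 0.0]
ft_force: [0.6, 0.4, 0.2]
grip_width: 0.0849
grasp_force: 0.0
```

Emit:
carry_out --increments '[8.5,-1.7,-5.1,0.6,0,8.5,-1.7,-5.1,0.6,0,8.5,-1.7,-5.1,0.6,0,8.5,0,0,0,0,8.5,0,0,0,0]'

```text
clock: 3.08
eef_pos: [0.4099, 0.1438, 0.2132]
tool_rot: [-0.174, 0.985, 0.0, -0.0]
ft_force: [-1.2, 0.3, -0.8]
grip_width: 0.0847
grasp_force: 0.0
```

```bash
cat > w.py <<'E'
from h import *
import sys
np.set_printoptions(precision=4,suppress=True)
c=bot.camera("wrist"); cv2.imwrite(f"pics/{sys.argv[1]}.png",c["pixels"]); o=bot.get_obs(); print(o["eef_pos"],o["tool_rot"],o["joint_pos"])
for d in bot.place_of(c,"cell_a"): print("place",round(d["p"],2),toW(c,d["xyz"])[0])
for d in bot.regions_of(c,"cell_a"):
    P=cloud(c,d["mask"])
    if len(P)<30: continue
    t=P[P[:,2]>np.percentile(P[:,2],98)-.006]; r=cv2.minEnclosingCircle((t[:,:2]*1000).astype(np.float32))
    lo,hi=np.percentile(t,1,0),np.percentile(t,99,0)
    print("cell",round(d["p"],2),len(t),(lo+hi)/2,hi-lo,r)
E
python3 w.py w1
```

```text
[0.4097 0.1443 0.2134] [-0.1754  0.9845  0.0002 -0.0001] [ 0.3383  0.1207 -0.1902  1.2601  0.0004 -0.0143]
place 0.89 [0.4078 0.1466 0.0103]
place 0.89 [0.4571 0.1611 0.012 ]
place 0.88 [0.5405 0.1943 0.005 ]
place 0.84 [0.4969 0.1802 0.011 ]
place 0.2 [ 0.4744  0.1711 -0.0015]
cell 0.93 377 [0.4104 0.1465 0.0779] [0.0199 0.0186 0.0057] ((410.4917297363281, 146.7711944580078), 10.485568046569824)
cell 0.89 293 [0.5404 0.1935 0.0779] [0.02   0.0199 0.0057] ((540.5228271484375, 193.67453002929688), 10.784976959228516)
cell 0.72 322 [0.497  0.1777 0.0777] [0.0197 0.0197 0.006 ] ((497.2713317871094, 177.9128875732422), 10.676355361938477)
cell 0.56 359 [0.4536 0.1623 0.0775] [0.0199 0.0196 0.0055] ((453.7485656738281, 162.66854858398438), 10.798117637634277)
```

View pics/w1.png

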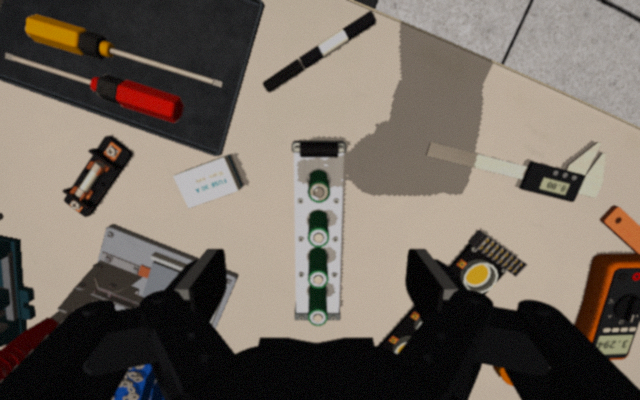

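The wrist view shows the handle at (318,148) with the near cell at (318,190), and the fingers straddle the row. I descend on that cell.

Emit:
carry_out --increments '[6,-0.1,0.2,4.3,0,6,0,0,4.3,0,6,0,0,4.3,0,5,0,0,4.2,0,5,0,0,0,0]'

```text
clock: 3.85
eef_pos: [0.407, 0.1461, 0.0401]
tool_rot: [-0.177, 0.984, -0.001, -0.004]
ft_force: [-0.6, -0.4, 0.0]
grip_width: 0.0501
grasp_force: 0.0
```

Emit:
carry_out --increments '[1.5,0,0,0,0,1.5,0,0,0,0,1.5,0,0,0,0,1.5,0,0,0,0,1.5,0,0,0,0]'

```text
clock: 4.47
eef_pos: [0.4122, 0.147, 0.0444]
tool_rot: [-0.176, 0.984, 0.001, 0.002]
ft_force: [0.2, 0.3, 7.2]
grip_width: 0.0195
grasp_force: 58.6
```

No rotation is needed, since the nests are round and the neighbours clear the fingers. I lift and transfer with the current orientation.

Emit:
carry_out --increments '[1.5,0,0,-1.5,0,1.5,0,0,-2.5,0,1.5,0,0,-2.5,0,1.5,-1.5,2.5,0,0,1.5,-3.0,5.0,0,0]'

```text
clock: 5.1
eef_pos: [0.4275, 0.2315, 0.1089]
tool_rot: [-0.174, 0.985, -0.0, 0.001]
ft_force: [1.5, -0.5, -0.6]
grip_width: 0.0197
grasp_force: 58.7
```

Emit:
carry_out --increments '[1.5,-3.0,5.0,0,0,1.5,-3.0,5.0,0,0,1.5,-2,2.6,0,0,1.5,0,0,0,0,1.5,0,0,0,0]'

```text
clock: 5.72
eef_pos: [0.4578, 0.3771, 0.1073]
tool_rot: [-0.176, 0.984, -0.0, -0.0]
ft_force: [-0.1, -0.1, -0.3]
grip_width: 0.0196
grasp_force: 58.8
```

```bash
cat > n.py <<'E'
from h import *
import sys
np.set_printoptions(precision=4,suppress=True)
c=bot.camera("wrist"); cv2.imwrite(f"pics/{sys.argv[1]}.png",c["pixels"]); o=bot.get_obs(); print(o["eef_pos"],o["tool_rot"],o["grip_width"])
for d in bot.place_of(c,"holder")+bot.place_of(c,"terminal_strip"): print(round(d["p"],2),toW(c,d["xyz"])[0])
for d in bot.regions_of(c,"holder")[:1]:
    P=cloud(c,d["mask"]); P=P[P[:,2]<.035]
    print(cv2.minAreaRect((P[:,:2]*1000).astype(np.float32)))
    Q=P[(P[:,2]>.019)&(P[:,2]<.026)]
    for s in (-69,-23,23,69):
        x=np.array([.525,.361])+s*1e-3*np.array([.970,-.242]); q=Q[np.linalg.norm(Q[:,:2]-x,axis=1)<.027]
        if len(q)>20: print(s,len(q),cv2.minEnclosingCircle((q[:,:2]*1000).astype(np.float32)),x)
for d in bot.regions_of(c,"cell_a"):
    P=cloud(c,d["mask"])
    if len(P)>100: print("cell",round(d["p"],2),len(P),P.min(0),P.max(0))
E
python3 n.py w2
```

```text
[0.4578 0.3767 0.1074] [-0.1753  0.9845 -0.0004 -0.0004] 0.01958023566558591
0.86 [ 0.5263  0.3602 -0.0012]
0.78 [0.4211 0.391  0.0027]
0.33 [0.455  0.1601 0.0112]
((526.4537963867188, 361.7947998046875), (67.25479888916016, 195.19610595703125), 75.22146606445312)
-69 538 ((460.3122253417969, 376.8149108886719), 24.468875885009766) [0.4581 0.3777]
-23 228 ((496.6610107421875, 360.3892822265625), 22.10471534729004) [0.5027 0.3666]
23 123 ((538.4877319335938, 343.8692321777344), 13.695934295654297) [0.5473 0.3554]
cell 0.97 1717 [0.443  0.1542 0.0174] [0.4632 0.1751 0.066 ]
cell 0.97 2414 [ 0.5286  0.1181 -0.0001] [0.6225 0.2061 0.0814]
cell 0.95 2033 [0.4848 0.1681 0.0145] [0.5051 0.1904 0.0776]
cell 0.6 3774 [0.4452 0.3659 0.0728] [0.4671 0.3873 0.1436]
```

View pics/w2.png

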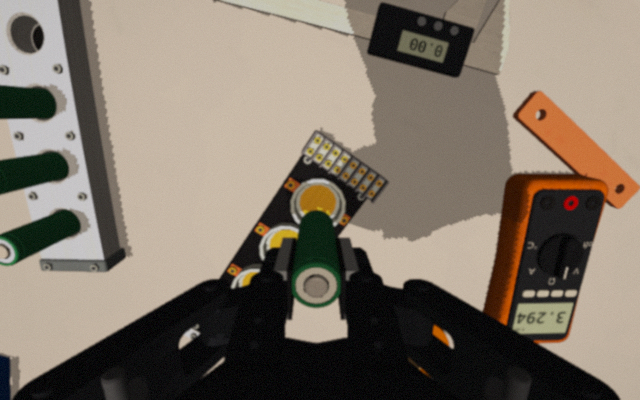

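The cell is held upright between the pads at (316,285), directly above the nest by the terminal strip at (318,200). I lower it.

Emit:
carry_out --increments '[1.5,-0.1,0,2.2,0,1.5,0,0,2.2,0,1.5,0,0,1.1,0,1.5,0,0,0.4,0,1.5,0,0,0,0]'

```text
clock: 6.6
eef_pos: [0.4595, 0.3783, 0.049]
tool_rot: [-0.176, 0.984, 0.0, 0.0]
ft_force: [0.5, -0.4, -0.3]
grip_width: 0.0201
grasp_force: 59.0
```

Emit:
carry_out --increments '[1.5,0,0,0.2,0,1.5,0,0,0.1,0,1.5,0,0,0,0,1.5,0,0,0,0,1.5,0,0,0,0]'

```text
clock: 7.22
eef_pos: [0.46, 0.3788, 0.0484]
tool_rot: [-0.176, 0.984, 0.001, 0.002]
ft_force: [-3.0, -2.4, 12.3]
grip_width: 0.0194
grasp_force: 60.2
```

Contact at 12 N, so it is seated. I release, lift and return for the second cell.

Emit:
carry_out --increments '[4.5,0,0,-0.1,0,4.5,0,0,0,0,4.5,0,0,0,0,4.5,0,0,-3,0,4.5,0,0,-3.5,0]'

```text
clock: 7.85
eef_pos: [0.4584, 0.3776, 0.1106]
tool_rot: [-0.176, 0.984, -0.001, -0.001]
ft_force: [0.4, -0.7, -0.3]
grip_width: 0.0448
grasp_force: 0.0
```

Emit:
carry_out --increments '[5,2,-5,0,0,5,2,-5,0,0,5,2,-5,0,0,5,2.1,-5.1,0,0,5,0,0,0,0]'

```text
clock: 8.48
eef_pos: [0.4519, 0.1583, 0.1111]
tool_rot: [-0.173, 0.985, -0.0, -0.001]
ft_force: [-0.8, 0.4, 0.2]
grip_width: 0.0501
grasp_force: 0.0
```

```bash
python3 w.py w3
```

```text
[0.4526 0.1602 0.1113] [-0.174   0.9848  0.0001 -0.0002] [ 0.3399  0.2917 -0.256   1.0234  0.0003 -0.0098]
place 0.9 [0.4551 0.1622 0.0147]
place 0.71 [0.458  0.3796 0.0129]
place 0.71 [0.4981 0.1782 0.0131]
place 0.58 [0.5392 0.1952 0.0074]
cell 0.87 772 [0.4966 0.1779 0.0774] [0.0197 0.02   0.0058] ((497.00555419921875, 178.33990478515625), 10.932943344116211)
cell 0.85 131 [0.5217 0.1862 0.0739] [0.0307 0.0244 0.0099] ((520.3525390625, 184.62112426757812), 17.866107940673828)
cell 0.82 901 [0.4535 0.1626 0.0775] [0.02   0.0198 0.0057] ((453.67413330078125, 162.60816955566406), 10.667057037353516)
cell 0.67 724 [0.4582 0.3782 0.0809] [0.0197 0.0211 0.0068] ((458.1566467285156, 378.0500793457031), 11.64297866821289)
```

View pics/w3.png

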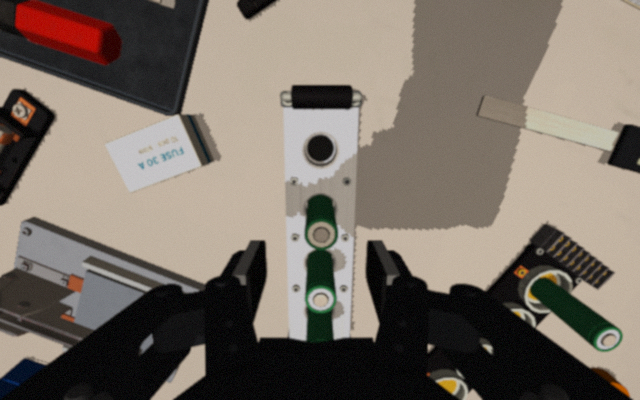

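The first cell stands in the strip-end nest (607,338). The second is centred between the fingers at (321,235).

Emit:
carry_out --increments '[5,-0.1,0.2,2.5,0,5,0,0,2.5,0,5,0,0,1.8,0,5,0,0,0,0,1.5,0,0,0,0]'

```text
clock: 9.25
eef_pos: [0.4534, 0.1649, 0.0438]
tool_rot: [-0.176, 0.984, 0.0, 0.0]
ft_force: [-0.4, 0.2, -0.2]
grip_width: 0.0331
grasp_force: 0.0
```

Emit:
carry_out --increments '[1.5,0,0,0,0,1.5,0,0,0,0,1.5,0,0,0,0,1.5,0,0,-2,0,1.5,0,0,-2.5,0]'

```text
clock: 9.88
eef_pos: [0.4519, 0.1634, 0.0881]
tool_rot: [-0.176, 0.984, -0.0, -0.001]
ft_force: [0.8, -0.2, -1.0]
grip_width: 0.0197
grasp_force: 59.1
```

Emit:
carry_out --increments '[1.5,0,0,-2,0,1.5,-2.9,4.3,0,0,1.5,-2.9,4.3,0,0,1.5,-2.9,4.4,0,0,1.5,-3,4.4,0,0]'

```text
clock: 10.5
eef_pos: [0.5024, 0.3687, 0.108]
tool_rot: [-0.176, 0.984, -0.0, -0.0]
ft_force: [0.6, 0.3, -1.1]
grip_width: 0.0197
grasp_force: 59.1
```

Emit:
carry_out --increments '[1.5,0,0,0,0,1.5,0,0,1.5,0,1.5,0,0,1.5,0,1.5,0,0,0,0,1.5,0,0,0,0]'

```text
clock: 11.12
eef_pos: [0.5025, 0.3668, 0.0783]
tool_rot: [-0.175, 0.985, -0.0, -0.0]
ft_force: [0.6, -0.3, -0.5]
grip_width: 0.0197
grasp_force: 59.2
```

Right over the nest. I lower it to the floor.

Emit:
carry_out --increments '[1.5,0,0,1.5,0,1.5,0,0,1.1,0,1.5,0,0,0.4,0,1.5,0,0,0.2,0,1.5,0,0,0,0]'

```text
clock: 11.75
eef_pos: [0.5019, 0.367, 0.0482]
tool_rot: [-0.176, 0.984, -0.0, -0.0]
ft_force: [-3.2, -3.6, 11.4]
grip_width: 0.0198
grasp_force: 60.9
```

Emit:
carry_out --increments '[4.5,0,0,-0.1,0,4.5,0,0,0,0,4.5,0,0,0,0,4.5,0,0,-3,0,4.5,0,0,-3.5,0]'

```text
clock: 12.38
eef_pos: [0.5017, 0.367, 0.1115]
tool_rot: [-0.176, 0.984, -0.001, -0.001]
ft_force: [-0.2, -0.4, -0.2]
grip_width: 0.045
grasp_force: 0.0
```

Emit:
carry_out --increments '[5,1.7,-4.4,0,0,5,1.7,-4.4,0,0,5,1.8,-4.4,0,0,5,1.8,-4.4,0,0,5,0,0,0,0]'

```text
clock: 13.0
eef_pos: [0.4972, 0.1753, 0.1121]
tool_rot: [-0.173, 0.985, -0.0, -0.001]
ft_force: [0.7, 0.6, 0.5]
grip_width: 0.0501
grasp_force: 0.0
```

```bash
python3 w.py w4
```

```text
[0.4977 0.177  0.1123] [-0.1743  0.9847  0.0002 -0.0001] [ 0.3415  0.3773 -0.1269  1.0667  0.0003 -0.0089]
place 0.92 [0.4993 0.3671 0.0165]
place 0.81 [0.4995 0.1781 0.0115]
place 0.71 [0.4571 0.3804 0.0172]
place 0.61 [0.5405 0.1952 0.0044]
cell 0.95 842 [0.4586 0.3781 0.081 ] [0.0196 0.0208 0.0065] ((458.9929504394531, 378.12481689453125), 11.65752124786377)
cell 0.65 739 [0.5007 0.3662 0.0809] [0.019  0.0199 0.0066] ((501.1003112792969, 366.67724609375), 11.372254371643066)
cell 0.63 885 [0.4968 0.1779 0.0778] [0.0199 0.0195 0.0054] ((497.0117492675781, 178.15036010742188), 10.788190841674805)
```

View pics/w4.png

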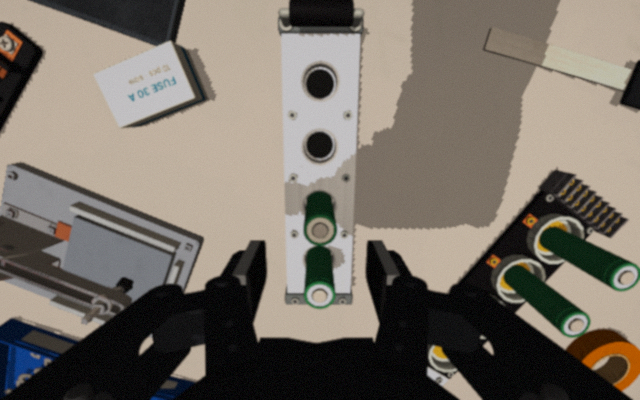

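Two cells are seated (nests at 555,238 and 520,280), and the third is centred at (320,230).

Emit:
carry_out --increments '[5,0,0.1,2.5,0,5,0,0,2.5,0,5,0,0,1.9,0,5,0,0,0,0,1.5,0,0,0,0]'

```text
clock: 13.78
eef_pos: [0.4979, 0.1802, 0.0438]
tool_rot: [-0.176, 0.984, 0.0, 0.0]
ft_force: [0.8, 0.5, -0.3]
grip_width: 0.0331
grasp_force: 0.0
```

Emit:
carry_out --increments '[1.5,0,0,0,0,1.5,0,0,0,0,1.5,0,0,0,0,1.5,0,0,-2,0,1.5,0,0,-2.5,0]'

```text
clock: 14.4
eef_pos: [0.4965, 0.1785, 0.0881]
tool_rot: [-0.176, 0.984, -0.0, -0.001]
ft_force: [0.3, -0.4, -0.6]
grip_width: 0.0201
grasp_force: 58.8
```

Emit:
carry_out --increments '[1.5,0,0,-2,0,1.5,-2.7,3.7,0,0,1.5,-2.7,3.7,0,0,1.5,-2.7,3.7,0,0,1.5,-2.7,3.8,0,0]'

```text
clock: 15.02
eef_pos: [0.5473, 0.3571, 0.108]
tool_rot: [-0.175, 0.985, -0.0, -0.0]
ft_force: [1.1, 0.1, -0.5]
grip_width: 0.0198
grasp_force: 58.8
```

Emit:
carry_out --increments '[1.5,0,0,0,0,1.5,0,0,1.5,0,1.5,0,0,1.5,0,1.5,0,0,0,0,1.5,0,0,0,0]'

```text
clock: 15.65
eef_pos: [0.5472, 0.3555, 0.0783]
tool_rot: [-0.175, 0.985, -0.0, -0.0]
ft_force: [0.4, 1.1, -0.1]
grip_width: 0.0195
grasp_force: 58.9
```

Emit:
carry_out --increments '[1.5,0,0,1.5,0,1.5,0,0,1.1,0,1.5,0,0,0.4,0,1.5,0,0,0.2,0,1.5,0,0,0,0]'

```text
clock: 16.27
eef_pos: [0.5466, 0.3558, 0.0483]
tool_rot: [-0.176, 0.984, -0.0, -0.0]
ft_force: [-4.3, -3.8, 12.1]
grip_width: 0.0197
grasp_force: 60.7
```

Emit:
carry_out --increments '[4.5,0,0,-0.1,0,4.5,0,0,0,0,4.5,0,0,0,0,4.5,0,0,-3,0,4.5,0,0,-3.5,0]'

```text
clock: 16.9
eef_pos: [0.5464, 0.3558, 0.1115]
tool_rot: [-0.176, 0.984, -0.001, -0.001]
ft_force: [-0.1, -0.3, -0.5]
grip_width: 0.0451
grasp_force: 0.0
```

Emit:
carry_out --increments '[5,1.6,-3.7,0,0,5,1.6,-3.7,0,0,5,1.6,-3.8,0,0,5,1.5,-3.8,0,0,5,0,0,0,0]'

```text
clock: 17.52
eef_pos: [0.5396, 0.1911, 0.1121]
tool_rot: [-0.174, 0.985, -0.0, -0.001]
ft_force: [-0.4, 0.2, -0.4]
grip_width: 0.0498
grasp_force: 0.0
```

```bash
python3 w.py w5
```

```text
[0.54   0.1927 0.1122] [-0.1745  0.9847  0.0001 -0.0001] [ 0.3425  0.4594  0.0018  1.1135  0.0003 -0.0082]
place 0.97 [0.5009 0.3669 0.0162]
place 0.72 [0.4551 0.3808 0.0158]
place 0.58 [0.5429 0.3524 0.0163]
cell 0.96 493 [0.4599 0.3739 0.0798] [0.018  0.0129 0.0065] ((459.63623046875, 376.55712890625), 10.698148727416992)
cell 0.8 760 [0.5443 0.3548 0.081 ] [0.0189 0.0205 0.0065] ((544.948974609375, 355.0032958984375), 11.408525466918945)
cell 0.62 887 [0.5399 0.1936 0.0777] [0.0196 0.0197 0.0055] ((540.2875366210938, 193.8483428955078), 10.735645294189453)
cell 0.59 862 [0.5013 0.3663 0.0809] [0.0192 0.0205 0.0064] ((500.7243957519531, 366.3767395019531), 11.424272537231445)
```

View pics/w5.png

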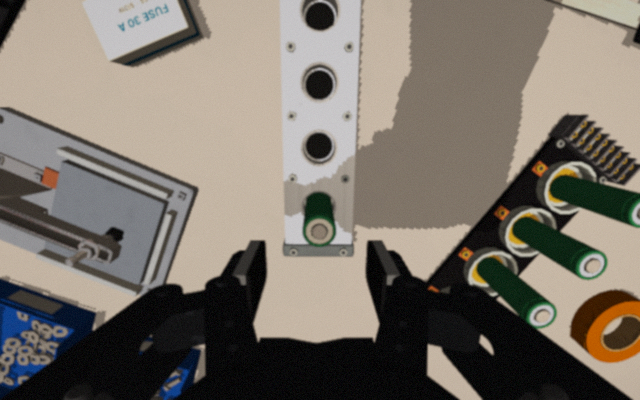

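Three cells are seated upright (nests at 567,187, 528,232 and 492,272), and the last is centred at (320,228).

Emit:
carry_out --increments '[5,0,0,2.5,0,5,0,0,2.5,0,5,0,0,1.9,0,5,0,0,0,0,1.5,0,0,0,0]'

```text
clock: 18.3
eef_pos: [0.5404, 0.1948, 0.0439]
tool_rot: [-0.176, 0.984, 0.0, 0.001]
ft_force: [0.9, 0.5, 1.2]
grip_width: 0.0329
grasp_force: 0.0
```

Emit:
carry_out --increments '[1.5,0,0,0,0,1.5,0,0,0,0,1.5,0,0,0,0,1.5,0,0,-2,0,1.5,0,0,-2.5,0]'

```text
clock: 18.92
eef_pos: [0.539, 0.1932, 0.0879]
tool_rot: [-0.176, 0.984, -0.0, -0.001]
ft_force: [0.7, 0.3, -1.3]
grip_width: 0.0196
grasp_force: 58.8
```

Emit:
carry_out --increments '[1.5,0,0,-2,0,1.5,-2.5,3.1,0,0,1.5,-2.5,3.1,0,0,1.5,-2.5,3.1,0,0,1.5,-2.6,3.1,0,0]'

```text
clock: 19.55
eef_pos: [0.5918, 0.3456, 0.1079]
tool_rot: [-0.175, 0.984, -0.0, -0.0]
ft_force: [0.5, 0.7, -0.5]
grip_width: 0.0197
grasp_force: 58.9
```

Emit:
carry_out --increments '[1.5,0,0,0,0,1.5,0,0,1.5,0,1.5,0,0,1.5,0,1.5,0,0,0,0,1.5,0,0,0,0]'

```text
clock: 20.18
eef_pos: [0.5917, 0.3443, 0.0782]
tool_rot: [-0.175, 0.985, -0.0, -0.0]
ft_force: [0.3, 0.2, -0.8]
grip_width: 0.0197
grasp_force: 58.9
```

Emit:
carry_out --increments '[1.5,0,0,1.5,0,1.5,0,0,1.1,0,1.5,0,0,0.4,0,1.5,0,0,0.2,0,1.5,0,0,0,0]'

```text
clock: 20.8
eef_pos: [0.5912, 0.3446, 0.0485]
tool_rot: [-0.176, 0.984, -0.0, -0.0]
ft_force: [-4.2, -3.9, 11.7]
grip_width: 0.0197
grasp_force: 60.5
```

Emit:
carry_out --increments '[4.5,0,0,-0.1,0,4.5,0,0,0,0,4.5,0,0,0,0,4.5,0,0,-3,0,4.5,0,0,-3.5,0]'

```text
clock: 21.42
eef_pos: [0.591, 0.3446, 0.1113]
tool_rot: [-0.176, 0.984, -0.001, -0.001]
ft_force: [0.9, 0.0, 0.5]
grip_width: 0.0451
grasp_force: 0.0
```

Emit:
carry_out --increments '[4.5,0,0,-4,0,4.5,0,-5,0,0,4.5,0,-5,0,0,4.5,0,-5,0,0,4.5,0,0,0,0]'

```text
clock: 22.05
eef_pos: [0.6449, 0.2002, 0.1519]
tool_rot: [-0.173, 0.985, -0.0, -0.0]
ft_force: [-0.1, 0.5, 0.7]
grip_width: 0.045
grasp_force: 0.0
```

```bash
python3 - <<'E'
from h import *
np.set_printoptions(precision=4,suppress=True)
c=bot.camera("scene"); cv2.imwrite("pics/end.png",cv2.resize(c["pixels"][150:320,180:440],None,fx=3,fy=3))
for k in ["cell_a","fuse_carton","kapton_tape"]:
    for d in bot.regions_of(c,k):
        P=cloud(c,d["mask"]); print(k,round(d["p"],2),np.percentile(P,2,0),np.percentile(P,98,0))
E
```

```text
cell_a 0.7 [0.4889 0.354  0.0179] [0.507  0.3689 0.0834]
cell_a 0.7 [ 0.5779  0.3314 -0.0007] [0.6707 0.4379 0.0831]
cell_a 0.63 [0.5325 0.342  0.0196] [0.5526 0.3592 0.0832]
cell_a 0.55 [0.4461 0.3655 0.0179] [0.4648 0.3824 0.0828]
fuse_carton 0.59 [ 0.4208 -0.005   0.003 ] [0.4819 0.0566 0.0312]
kapton_tape 0.91 [0.4991 0.3694 0.0002] [0.592  0.5425 0.0814]
```

View pics/end.png

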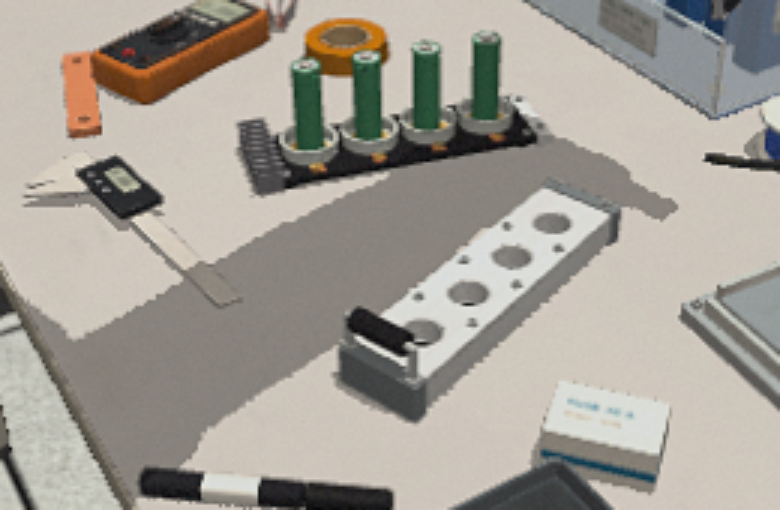

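All four cells stand upright in the nests (crop 308,105 to 486,80), the carrier is empty, and the carton and tape are where they were.

```bash
python3 -c "
from workcell import bot
print(bot.job_done())"
```

```text
the job is handed in; nothing more can be done
None
```

All four cells stand upright in the test holder's nests, in the order asked; the carton and tape roll are where they were, and the job was handed in at about 22 s of the 80 s allowed.

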